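# Pack the paint caddy for the next job

### The job

Pack the low wooden caddy box so that the tin, the glue bottle and the sanding block standing near it and both paint bottles, the one beside it and the one in it, all stand on its floor, side by side: the tin and bottles upright, the sanding block on its long narrow edge. It is a tight fit, and the paint bottle already left in the box may have to be moved to make room. Leave the gourds and the wax tub where they are.

Things in the scene. Friction and masses are not known exactly. Their poses are not given: they have to be found in the camera images.
- caddy_in (a point): Caddy: low open-topped box of pale wood, fixed to the worktop. This point is the centre of its inner floor, 6 mm above the worktop. Inside 106 mm along its x axis by 126 mm along its y axis and 40 mm deep; walls 7 mm thick, outside 120 x 140 mm, rim 46 mm above the worktop. Its yaw varies.
- tin_mid (a point): Tin: upright metal can with a paper label, on the worktop beside the caddy (not the similar one far off to the left), 57.4 mm diameter, 72 mm tall. Point at its centre, 36 mm above its underside; z axis up along the can.
- block_mid (a point): Sanding block: dark grey rigid block, 64 x 98 x 24 mm, standing on a long narrow edge, so 98 mm long, 24 mm thick and 64 mm tall. Point at its centre, 32 mm above its lower edge; its y axis is horizontal along the 98 mm length, its z axis horizontal across the 24 mm thickness, its x axis vertical.
- glue_mid (a point): Glue bottle: white, flat-bodied with a dark pointed nozzle, upright, 138 mm tall in all; the body is 36 mm thick (x axis) by 50 mm wide (y axis) and reaches 101 mm up, narrowing a little near its top (about 33 mm thick at 94 mm up), the nozzle above it is about 24 mm wide. Point at its centre, 69 mm above its underside.
- paint_a_mid (a point): Paint bottle that starts on the worktop: upright round bottle, body 37 mm diameter up to 82 mm, above it a cap of 26 mm diameter up to 105 mm. Point on its axis, 52.5 mm above its underside; z axis up.
- paint_b_mid (a point): Paint bottle that starts inside the caddy, the same shape and size as the other: body 37 mm diameter up to 82 mm, cap 26 mm diameter up to 105 mm. Point on its axis, 52.5 mm above its underside; z axis up.
- gourd_mid (a point): Small dried pear-shaped gourd standing among the work, 52 mm diameter, 75 mm tall; leave it. Point 34 mm above its underside.
- ornament_mid (a point): Yellow gourd ornament with leather petals, 105 mm diameter, 65 mm tall, behind the work; leave it. Point 32 mm above its underside.
- wax_tub_mid (a point): White round lidded wax tub, 90 mm diameter, 32 mm tall, behind the work; leave it. Point 16 mm above its underside.
- tin: the same tin, its origin at the centre of its underside.
- block: the same sanding block, its origin at the centre of one of its two 64 x 98 mm faces (12 mm from the block's centre).
- glue: the same glue bottle, its origin at the centre of its underside.
- paint_a: the same worktop paint bottle, its origin at the centre of its underside.
- paint_b: the same caddy paint bottle, its origin at the centre of its underside.
Mind the look-alikes: they are no part of the job. What is shaped like the tin but green or yellow is not meant.

How it is judged:
By the outcome, as a careful person would: the job done as asked, in the order asked, and still so for the second after the job is handed in, with the robot touching nothing.
It also fails if it takes over 72 s, if anything falls off the work surface, if the arm or the gripper's body presses on something with over 40 N, if the wrist force passes 120 N, or if a joint passes its speed limit or range.

### The arm

A 6-joint arm with a two-finger parallel gripper is mounted at the origin on a cart in front of the work surface, level with it; the furniture and walls round the work are solid. World frame = base frame: x ahead of the robot, y to its left, z up, the work surface at z = 0. Lengths are in m, angles in rad, forces in N, time in s.
With the tool pointing down it reaches from about 0.375 to 0.9 m from the base axis. Payload 3.1 kg.
Tool frame: the origin (TCP) lies between the finger pads; the fingertips stand 22 mm ahead of it and the grasp point (between the pads) lies 3 mm ahead of it; z points along the fingers, y is the direction in which the jaws open and shut (so a half turn about z gives the same grasp; the last joint's range is limited). The gripper opens to 85 mm and grips with 20 to 120 N. Pads are 22 mm wide; open, the fingers measure 114 mm over their backs; the gripper's body (76 mm by 85 mm) begins 54 mm behind the grasp point. The pads swing forward as they close: fully open they stand 13 mm farther back than shut.
Start: joints at [-1.365, 0.527, 1.433, -0, 1.181, -0.178], TCP at [0.234, -0.579, 0.253] pointing down, gripper open.
Joint ranges: [-3.08, 3.08], [-0.75, 2.2], [0.22, 2.44], [-1.43, 4.57], [0, 2.65], [-2.85, 2.85]. Speed limits (rad/s): [2.79, 2.79, 3.14, 3.14, 3.14, 3.14].

### API

Orientations are given as a unit quaternion [x, y, z, w].
In Python, from station import status, snapshot, manip gives the robot as it stands.
- The arm moves only by the tool move_arm, never from a script. Its argument "plan" is a list that holds one entry, the list of rows, each a list of 7 numbers: the turn, a rotation vector about the tool's x, y, z scaled (see below), then the shift along the tool's x, y, z scaled (see below), then the closure, from 0 (fully open) to 1 (shut). A call has exactly 8 rows; each row is the pose to reach, as a shift and turn from the pose commanded when the call began, along the tool's axes at that moment; what a row does not reach only later rows make up. The controller multiplies each number of a shift by 100 mm and each number of a turn by pi/4 rad. A row lasts 1/8 s, in which the tool goes at most 62.5 mm and 10.7 degrees, less where a joint would pass 70% of its speed; a pose out of reach is approached as far as the arm can. A call with a number of a shift or a turn outside -1 to 1 is refused whole. A call with a gripper value outside its range is refused whole. The fingers move at their own pace and stop on an object; "force" is the grip in N (left out, the last holds). Time passes only in rows, so rows that repeat a pose let the fingers close, or fill a call up. It gives the time, the measured TCP pose, the force and the opening at its end, in the units of the state.
- status.sense(): the state, without advancing time (a new reading comes with each control period).
- snapshot(name): name is "scene" or "side" or "wrist"; returns a dict with "img" (480x640x3 uint8, red, green, blue), "depth" (480x640 float32, m along the optical axis (not along the pixel's ray), 0 where there is no reading), "mtx" (3x3 intrinsics, pixels), "T" (4x4, takes a point from camera to world coordinates). Camera axes: x right, y up, looking along -z (the intrinsics and any distortion apply to the point x, -y, -z); pixel columns grow to the right and rows downward; lengths in m; the calibration is good to about 2 mm. A picture is of the moment at which its call begins.
- manip.sign_off(): hands the job in, once; it reports no verdict.
The state is a dict: "t": time; "q": joint angles; "qd": joint speeds; "tau": joint torques, N m; "tcp_pos": TCP position; "tool_rot": TCP orientation; "force": force on the tool from outside, world axes, zero at the start; "ft_torque": the same for the moment, N m; "finger_gap": opening from 0.0 (shut) to 1.0 (fully open).
Only numpy, scipy, OpenCV 4.12 (cv2) and the standard library are available. Lean on these libraries where they do the work, as an engineer would, in place of code of your own. Each camera call takes 0.05 s, during which the arm holds its last target. There are 200 camera calls.

## Working session

There is one attempt and no reset: what is moved stays moved. The work goes in short steps, Python scripts to look and compute and a tool call to move; the robot and the scene stay as the last step left them, time stands still between calls to the robot, and variables do not carry over. Pictures are saved under pics/ and viewed, on a budget of 10 in all, crops included, one or two more only if the job needs it, and the job is handed in when it is done.

Besides the shell and the picture viewer there is one more tool, called after "Emit:" as a command line: name --argument value ..., lists and objects as JSON in quotes. move_arm: Moves the arm, as the interface text tells. Its arguments: {"type":"object","properties":{"plan":{"type":"array"},"force":{"type":"number"}},"required":["plan"]}

```bash
ls; mkdir -p pics; python3 - <<'E'
from station import status, snapshot
import cv2,numpy as np
s=status.sense(); print({k:np.round(v,3).tolist() for k,v in s.items()})
for n in("scene","side"):
    d=snapshot(n); np.savez(f"{n}0.npz",**d); cv2.imwrite(f"pics/{n}0.png",d["img"][:,:,::-1]); print(np.round(d["T"],3).tolist(),d["mtx"].tolist())
E
```

```text
pics
{'t': 0.0, 'q': [-1.366, 0.528, 1.434, -0.0, 1.181, -0.178], 'qd': [0.002, 0.002, -0.0, 0.001, 0.001, 0.001], 'tau': [0.001, -44.236, -17.802, -0.0, 0.009, -0.0], 'tcp_pos': [0.234, -0.579, 0.252], 'tool_rot': [0.982, 0.191, -0.0, -0.001], 'force': [0.491, 0.221, 0.09], 'ft_torque': [0.012, 0.009, 0.026], 'finger_gap': 0.997}
[[-0.736, 0.455, -0.501, -0.07], [-0.677, -0.497, 0.543, 0.954], [-0.001, 0.739, 0.674, 0.915], [0.0, 0.0, 0.0, 1.0]] [[521.840363423657, 0.0, 315.878738521573], [0.0, 521.840363423657, 231.2633259580929], [0.0, 0.0, 1.0]]
[[1.0, -0.02, -0.001, 0.559], [0.007, 0.375, -0.927, -0.851], [0.019, 0.927, 0.375, 0.511], [0.0, 0.0, 0.0, 1.0]] [[553.8934948220211, 0.0, 314.4438044067403], [0.0, 553.8934948220211, 233.84565703476477], [0.0, 0.0, 1.0]]
```

View pics/scene0.png

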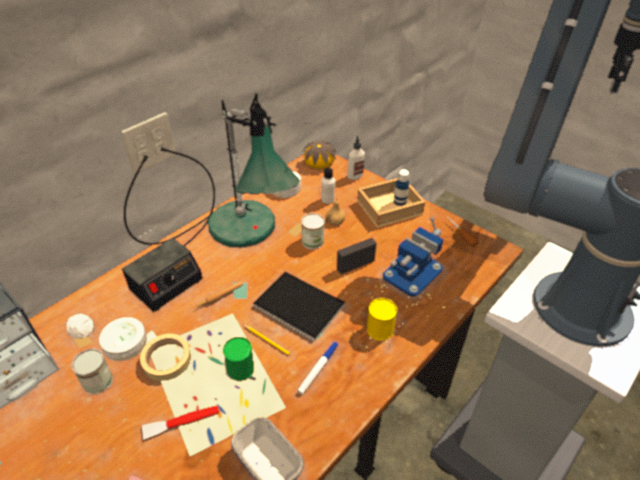

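View pics/side0.png

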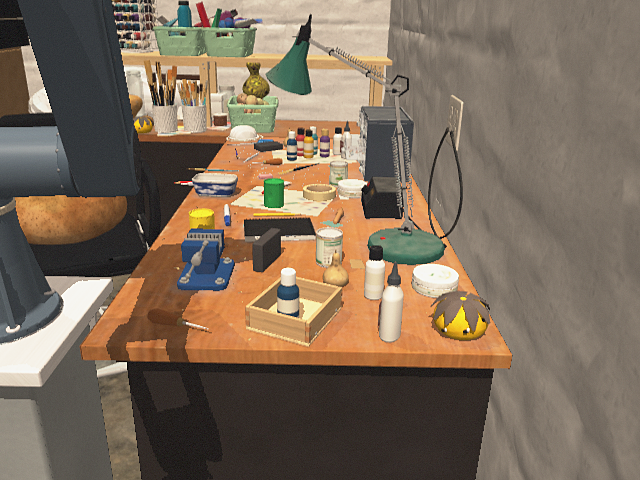

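The things are seen as follows. In the side view: caddy (295,308), paint_b (288,295), glue (391,310), paint_a (374,272), block (266,250). Tin candidates: white label beside the gourd (329,245); far one (339,172); green (274,193); yellow (202,220). I choose (329,245). Next comes a close crop together with a top-down map.

```bash
cat > h.py <<'E'
import numpy as np,cv2
from station import status,snapshot
from scipy.spatial.transform import Rotation as R
def pts(d):
    v,u=np.nonzero(d["depth"]>0); z=d["depth"][v,u]; K=d["mtx"]
    c=np.stack([(u-K[0,2])/K[0,0]*z,-(v-K[1,2])/K[1,1]*z,-z,np.ones_like(z)])
    return (d["T"]@c)[:3].T, d["img"][v,u], u, v
def proj(d,P):
    c=np.linalg.inv(d["T"])@np.append(P,1); K=d["mtx"]
    return K[0,0]*c[0]/-c[2]+K[0,2], -K[1,1]*c[1]/-c[2]+K[1,2]
E
python3 - <<'E'
from h import *
X0,Y0=0.35,-0.62
canv=np.zeros((600,800,3),np.uint8)
Z=np.full((600,800),-1.)
for n in("scene","side"):
    d=dict(np.load(n+"0.npz")); P,C,u,v=pts(d)
    ok=(P[:,0]>X0)&(P[:,0]<X0+.6)&(P[:,1]>Y0)&(P[:,1]<Y0+.8)&(P[:,2]<.25)
    tab=ok&(abs(P[:,2])<.006); print(n,"table z",np.median(P[tab,2]),ok.sum())
    P=P[ok];C=C[ok]
    i=((P[:,0]-X0)*1000).astype(int); j=799-((P[:,1]-Y0)*1000).astype(int)
    for a,b,z,c in zip(599-i,j,P[:,2],C):
        sl=np.s_[max(a-1,0):a+2,max(b-1,0):b+2]; m=Z[sl]<z; Z[sl][m]=z; canv[sl][m]=c
for k in range(0,800,100): cv2.putText(canv,f"{Y0+(799-k)/1000:.2f}",(k,10),0,.35,(0,255,0)); canv[:,k]=canv[:,k]//2+64
for k in range(0,600,100): cv2.putText(canv,f"{X0+(599-k)/1000:.2f}",(0,k+10),0,.35,(0,255,0)); canv[k]=canv[k]//2+64
d=np.load("side0.npz")["img"][215:355,160:500]
canv[400:600,:486]=cv2.resize(d,(486,200),interpolation=cv2.INTER_CUBIC)
cv2.imwrite("pics/top.png",canv[:,:,::-1])
E
```

```text
scene table z -0.0008821795364614138 25544
side table z 0.0007335803800369023 100617
```

View pics/top.png

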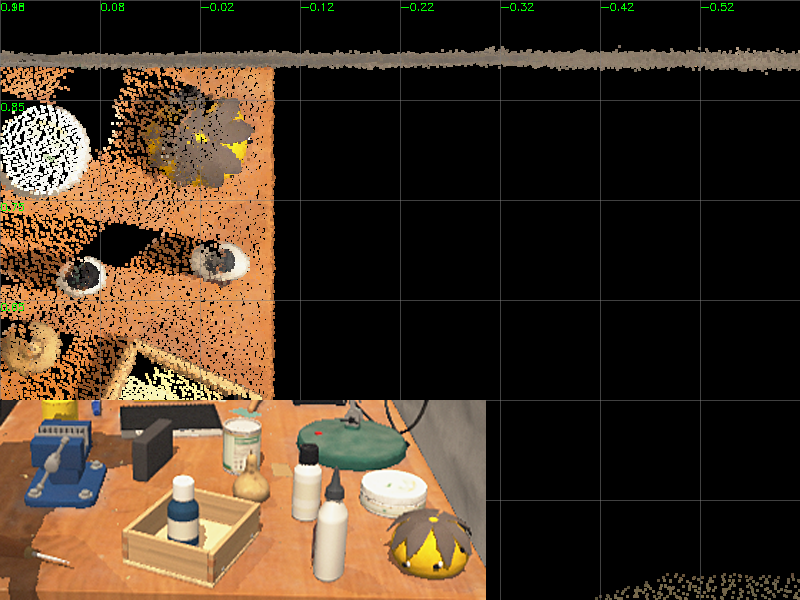

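The crop confirms the tin (white paper label, next to the gourd). My map window was off: the work lies at y −0.1 to 0.35. Next I fit the positions numerically.

```bash
cat > fit.py <<'E'
from h import *
from scipy.optimize import least_squares
def circ(P,c,r,z0,z1,rad=None):
    m=(np.hypot(P[:,0]-c[0],P[:,1]-c[1])<rad or r+.012)&(P[:,2]>z0)&(P[:,2]<z1) if False else (np.hypot(P[:,0]-c[0],P[:,1]-c[1])<(rad or r+.015))&(P[:,2]>z0)&(P[:,2]<z1)
    Q=P[m,:2]
    s=least_squares(lambda p:np.hypot(Q[:,0]-p[0],Q[:,1]-p[1])-r,c,loss="soft_l1",f_scale=.002)
    return np.round(s.x,4),m.sum(),round(float(np.median(abs(s.fun)))*1000,2)
def rect(Q,a,b,p0,inner=None):
    # signed distance to rectangle outline a(x) by b(y)
    def f(p):
        q=(Q-p[:2])@np.array([[np.cos(p[2]),-np.sin(p[2])],[np.sin(p[2]),np.cos(p[2])]])
        d=abs(q)-np.array([a,b])/2
        return np.hypot(np.maximum(d[:,0],0),np.maximum(d[:,1],0))+np.minimum(d.max(1),0)
    s=least_squares(f,p0,loss="soft_l1",f_scale=.002)
    return np.round(s.x,4),len(Q),round(float(np.median(abs(s.fun)))*1000,2)
E
python3 - <<'E'
from fit import *
P={}
for n in("scene","side"):
    d=dict(np.load(n+"0.npz")); P[n]=pts(d)[0]
P["both"]=np.vstack([P["scene"],P["side"]])
B=P["both"]
X0,Y0=0.35,-0.12
Z=np.zeros((600,800),np.float32)
ok=(B[:,0]>X0)&(B[:,0]<X0+.6)&(B[:,1]>Y0)&(B[:,1]<Y0+.53)&(B[:,2]<.16)&(B[:,2]>0.012)
for x,y,z in B[ok]:
    i=int((X0+.6-x)*1000); j=int((.41-y)*1500)
    if 0<=j<795: Z[i:i+2,j:j+3]=np.maximum(Z[i:i+2,j:j+3],z)
im=cv2.applyColorMap((Z/.16*255).clip(0,255).astype(np.uint8),cv2.COLORMAP_JET); 
for y in np.arange(-.1,.41,.1): c=int((.41-y)*1500); im[:,c]=255; cv2.putText(im,f"{y:.1f}",(c,10),0,.4,(255,)*3)
for x in np.arange(.4,.95,.1): c=int((X0+.6-x)*1000); im[c]=255; cv2.putText(im,f"{x:.1f}",(0,c-2),0,.4,(255,)*3)
cv2.imwrite("pics/h.png",im)
for n in P:
    Q=P[n]; print(n)
    for nm,c,r,z0,z1 in(("paint_a",(.675,.10),.0185,.02,.075),("pa cap",(.675,.10),.013,.087,.1),("gourd",(.6,.155),.026,.015,.035)):
        print(nm,*circ(Q,c,r,z0,z1))
    m=(Q[:,2]>.04)&(Q[:,2]<.05)&(abs(Q[:,0]-.53)<.11)&(abs(Q[:,1]-.02)<.11); print("rim ext",Q[m].min(0),Q[m].max(0),m.sum())
E
```

```text
scene
paint_a [0.6746 0.0992] 246 1.27
pa cap [0.6753 0.0988] 37 0.98
gourd [0.6056 0.1473] 178 3.17
rim ext [ 0.44387035 -0.06248825  0.04000654] [0.60823155 0.09659686 0.04968063] 463
side
paint_a [0.6747 0.0973] 535 0.91
pa cap [0.6749 0.0976] 85 1.12
gourd [0.6027 0.1525] 278 2.19
rim ext [ 0.44431621 -0.08077245  0.04001857] [0.60958889 0.08375476 0.04997211] 1141
both
paint_a [0.6745 0.0977] 781 1.06
pa cap [0.675  0.0979] 122 1.04
gourd [0.6045 0.1509] 456 2.69
rim ext [ 0.44387035 -0.08077245  0.04000654] [0.60958889 0.09659686 0.04997211] 1604
```

View pics/h.png

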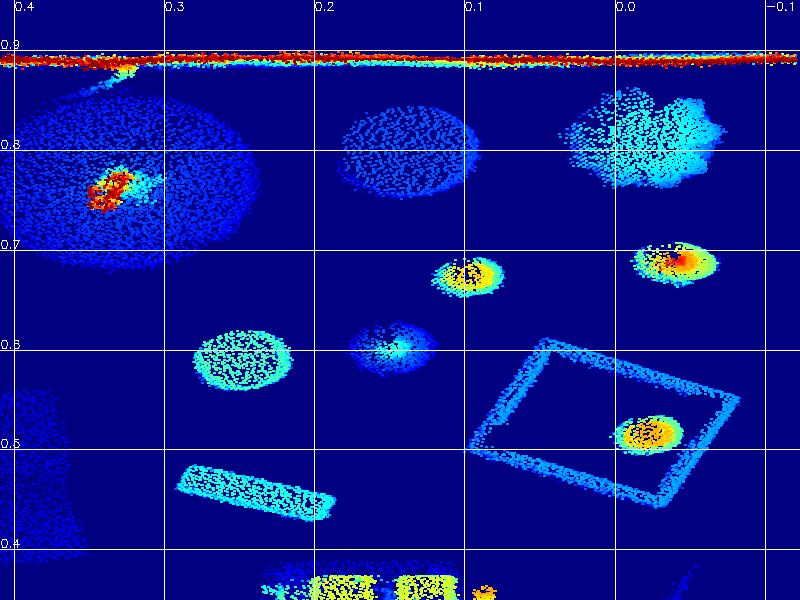

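The map shows the caddy near (0.527, 0.01), tin (0.59, 0.25), block (0.457, 0.24), glue (0.69, −0.04), paint_a (0.675, 0.098) and paint_b (0.515, −0.02). Now the precise fits and the overhead clutter.

```bash
python3 - <<'E'
from fit import *
P={n:pts(dict(np.load(n+"0.npz")))[0] for n in("scene","side")}
P["both"]=np.vstack(list(P.values()))
for n in P:
    Q=P[n]; print(n)
    for nm,c,r,z0,z1 in(("tin",(.59,.25),.0287,.01,.068),("paint_b",(.515,-.02),.0185,.05,.078),("pb cap",(.515,-.02),.013,.087,.1)):
        print(nm,*circ(Q,c,r,z0,z1))
    b=lambda c,w,z0,z1:Q[(abs(Q[:,0]-c[0])<w)&(abs(Q[:,1]-c[1])<w)&(Q[:,2]>z0)&(Q[:,2]<z1)][:,:2]
    print("block",*rect(b((.457,.24),.065,.01,.06),.024,.098,[.457,.24,np.arctan2(-.09,.03)+np.pi/2 if 0 else .27]))
    print("glue",*rect(b((.69,-.04),.04,.02,.08),.036,.050,[.69,-.04,0.]))
    print("glue noz",*circ(Q,(.69,-.04),.008,.112,.14))
    q=b((.527,.01),.11,.040,.05)
    r=cv2.minAreaRect((q*1000).astype(np.float32)); print("rim minrect",r)
    # two-sided fit: rim band midline 113x133
    for a,bb,th in((.113,.133,-.4),(.113,.133,.3),(.113,.133,-1.27),(.113,.133,1.2)):
        print(" caddy",*rect(q,a,bb,[.527,.01,th]))
for z in np.arange(.1,.6,.05):
    Q=P["both"]; m=(Q[:,2]>z)&(Q[:,2]<z+.05)&(Q[:,0]>.2)&(Q[:,0]<.85)&(Q[:,1]>-.12)&(Q[:,1]<.6)
    if m.sum(): print(round(z,2),m.sum(),np.percentile(Q[m],[2,50,98],axis=0)[:,:2].round(2).tolist())
E
```

```text
scene
tin [0.5907 0.2499] 491 1.3
paint_b [ 0.5161 -0.0205] 128 1.19
pb cap [ 0.5172 -0.0209] 36 0.92
block [ 0.4357  0.2502 -0.3659] 584 1.23
glue [ 0.6891 -0.0424 -0.2785] 288 1.87
glue noz [ 0.6905 -0.0415] 35 2.71
rim minrect ((527.1891479492188, 11.566246032714844), (142.07211303710938, 125.73310089111328), 65.77684783935547)
 caddy [ 0.5264  0.0132 -0.4268] 463 1.92
 caddy [ 0.5264  0.0132 -0.4261] 463 1.93
 caddy [ 0.5297  0.0183 -1.8241] 463 8.64
 caddy [0.5297 0.0183 1.3175] 463 8.64
side
tin [0.5908 0.2493] 580 1.13
paint_b [ 0.5165 -0.0227] 335 0.79
pb cap [ 0.5166 -0.0223] 97 0.82
block [ 0.478   0.231  -0.4569] 610 3.1
glue [ 0.6851 -0.0368  0.4794] 749 1.2
glue noz [ 0.6904 -0.0384] 125 1.92
rim minrect ((527.9517822265625, 7.5778045654296875), (145.9069061279297, 122.31536865234375), 65.07806396484375)
 caddy [ 0.5288  0.0051 -0.4297] 1141 1.73
 caddy [ 0.5288  0.0051 -0.4297] 1141 1.73
 caddy [ 0.5283  0.0041 -1.7944] 1141 8.58
 caddy [0.5283 0.0041 1.3472] 1141 8.58
both
tin [0.5907 0.2495] 1071 1.21
paint_b [ 0.5163 -0.0223] 463 0.99
pb cap [ 0.5167 -0.022 ] 133 0.9
[... 228 characters left out ...]
5)
 caddy [ 0.5279  0.0068 -0.4289] 1604 2.89
 caddy [ 0.5279  0.0068 -0.4289] 1604 2.89
 caddy [ 0.528   0.0078 -1.8108] 1604 8.54
 caddy [0.528  0.0078 1.3308] 1604 8.54
0.1 989 [[0.36, -0.05], [0.69, -0.01], [0.77, 0.35]]
0.15 334 [[0.73, 0.33], [0.75, 0.34], [0.77, 0.35]]
0.2 1138 [[0.2, -0.01], [0.26, 0.02], [0.76, 0.36]]
0.25 2472 [[0.2, -0.04], [0.24, -0.01], [0.74, 0.36]]
0.3 3258 [[0.2, -0.07], [0.24, -0.04], [0.73, 0.43]]
0.35 6357 [[0.2, -0.09], [0.28, 0.07], [0.73, 0.52]]
0.4 5925 [[0.2, -0.12], [0.27, 0.02], [0.63, 0.49]]
0.45 2783 [[0.2, -0.12], [0.28, 0.0], [0.54, 0.46]]
0.5 1645 [[0.2, -0.11], [0.24, -0.03], [0.29, -0.0]]
0.55 1442 [[0.2, -0.08], [0.23, -0.06], [0.28, -0.03]]
```

All fits are consistent, and both cameras agree to 2 mm. Plan in the caddy frame (yaw −0.429): block along the +y wall, tin at (−23, 9), glue at (32, 12), and the paints in the two −y corners. Paint_b goes first. I'm moving over now.

Emit:
move_arm --plan '[[[0,0,0,0.06,-0.05,0,0],[0,0,0,0.2,-0.17,0,0],[0,0,0,0.4,-0.35,0,0],[0,0,0,0.6,-0.52,0,0],[0,0,0,0.8,-0.7,0,0],[0,0,0,1,-0.87,0,0],[0,0,0,1,-0.87,0,0],[0,0,0,1,-0.87,0,0]]]'

```text
t: 1.1
tcp_pos: [0.2944, -0.4618, 0.2536]
tool_rot: [0.982, 0.191, -0.0, 0.001]
force: [-0.2, -0.6, -0.6]
finger_gap: 0.998
```

Emit:
move_arm --plan '[[[0,0,0,0.25,-0.22,0,0],[0,0,0,0.5,-0.43,0,0],[0,0,0,0.75,-0.65,0,0],[0,0,0,1,-0.87,0,0],[0,0,0,1,-0.87,0,0],[0,0,0,1,-0.87,0,0],[0,0,0,1,-0.87,0,0],[0,0,0,1,-0.87,0,0]]]'

```text
t: 2.1
tcp_pos: [0.354, -0.3442, 0.2533]
tool_rot: [0.982, 0.19, -0.0, 0.0]
force: [-0.4, -1.1, -0.5]
finger_gap: 1.001
```

Emit:
move_arm --plan '[[[0,0,0,0.13,-0.1,0,0],[0,0,0,0.25,-0.2,0,0],[0,0,0,0.38,-0.33,0,0],[0,0,0,0.5,-0.43,0,0],[0,0,0,0.63,-0.55,0,0],[0,0,0,0.75,-0.65,0,0],[0,0,0,0.88,-0.77,0,0],[0,0,0,1,-0.87,0,0]]]'

```text
t: 3.1
tcp_pos: [0.415, -0.2241, 0.2533]
tool_rot: [0.982, 0.191, -0.0, -0.0]
force: [0.4, -0.1, 0.4]
finger_gap: 1.003
```

Emit:
move_arm --plan '[[[0,0,-0.16,0.13,-0.1,0,0],[0,0,-0.32,0.25,-0.2,0,0],[0,0,-0.48,0.38,-0.33,0,0],[0,0,-0.64,0.5,-0.43,0,0],[0,0,-0.8,0.63,-0.55,0,0],[0,0,-0.96,0.75,-0.65,0,0],[0,0,-0.96,0.9,-0.77,0,0],[0,0,-0.96,0.9,-0.77,0,0]]]'

```text
t: 4.1
tcp_pos: [0.4695, -0.119, 0.2533]
tool_rot: [0.842, 0.54, -0.0, -0.0]
force: [-1.1, -0.7, -0.4]
finger_gap: 0.997
```

```bash
cat >> h.py <<'E'
def go(x,y,z=None,yaw=None):
    "print shift (x100mm) and turn (xpi/4) from the measured pose; yaw = angle of tool y in deg"
    s=status.sense(); M=R.from_quat(s["tool_rot"]).as_matrix(); p=np.array(s["tcp_pos"])
    t=np.array([x,y,p[2] if z is None else z]); a=np.degrees(np.arctan2(M[1,1],M[0,1]))
    out=M.T@(t-p)*10
    w=0 if yaw is None else -(((yaw-a+90)%180)-90)/45
    print("pos",p.round(4),"yaw_y",round(a,1),"-> shift",out.round(3),"turn z",round(w,3),"gap",s["finger_gap"],"t",s["t"],"f",np.round(s["force"],1))
C=np.array([.528,.007]); TH=-.429
def cad(cx,cy,C=C,TH=TH):
    return C+np.array([[np.cos(TH),-np.sin(TH)],[np.sin(TH),np.cos(TH)]])@np.array([cx,cy])
E
python3 - <<'E'
from fit import *
d=snapshot("wrist"); np.savez("w1.npz",**d); cv2.imwrite("pics/w1.png",d["img"][:,:,::-1])
Q,_,_,_=pts(d); print(d["T"].round(3).tolist(), np.median(Q[abs(Q[:,2])<.01,2]))
q=Q[(Q[:,2]>.041)&(Q[:,2]<.05)&(abs(Q[:,0]-.528)<.11)&(abs(Q[:,1]-.007)<.11)][:,:2]
print("rim",*rect(q,.113,.133,[.528,.007,-.43]),q.min(0),q.max(0))
print("pb",*circ(Q,(.5165,-.022),.013,.087,.103),*circ(Q,(.5165,-.022),.0185,.03,.078)); print(cad(34,-43).tolist() if 0 else cad(.034,-.0435),cad(-.034,-.0435))
go(.5165,-.022,.105)
E
```

```text
[[0.909, 0.399, 0.12, 0.501], [-0.417, 0.87, 0.263, -0.052], [0.001, -0.289, 0.957, 0.375], [0.0, 0.0, 0.0, 1.0]] 0.0007287495409080691
rim [ 0.5286  0.0077 -0.4295] 3417 1.9 [ 0.44598473 -0.07979254] [0.59954469 0.06920959]
pb [ 0.5176 -0.0221] 56 0.06 [ 0.5171 -0.023 ] 289 0.81
[ 0.54082466 -0.04670082] [ 0.47898668 -0.01841543]
pos [ 0.4692 -0.1196  0.2533] yaw_y -24.7 -> shift [1.084 0.021 1.482] turn z 0 gap 0.9973036788385462 t 4.15 f [ 0.5 -0.1  0. ]
```

View pics/w1.png

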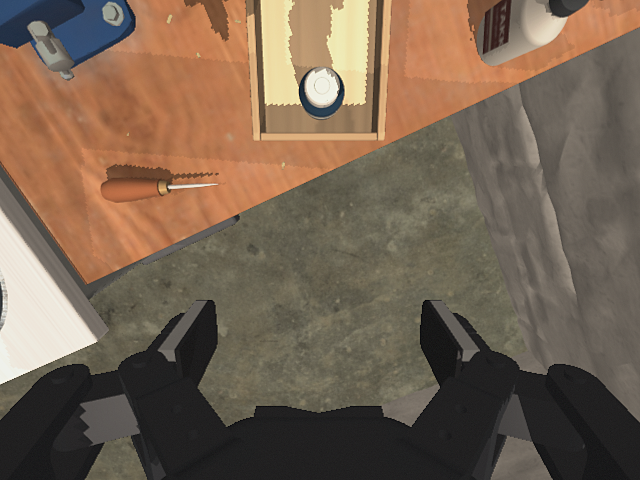

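The wrist view shows the caddy squared up to the tool (rim 255–390 px), paint_b's cap at (322,88) and the glue at (520,25). The wrist fit agrees within 1 mm with caddy centre (0.5285, 0.0075) and paint_b (0.517, −0.0225).

Emit:
move_arm --plan '[[[0,0,0,0.15,0,0,0],[0,0,0,0.35,0,0.1,0],[0,0,0,0.55,0.03,0.3,0],[0,0,0,0.75,0.03,0.5,0],[0,0,0,0.9,0.03,0.7,0.2],[0,0,0,1,0.03,0.85,0.4],[0,0,0,1,0.03,1,0.4],[0,0,0,1,0.03,1,0.4]]]'

```text
t: 5.15
tcp_pos: [0.513, -0.0307, 0.1523]
tool_rot: [0.843, 0.539, -0.001, -0.001]
force: [0.1, 0.6, -0.3]
finger_gap: 0.601
```

Emit:
move_arm --plan '[[[0,0,0,0.08,0,0.05,0.4],[0,0,0,0.08,0,0.2,0.4],[0,0,0,0.08,0,0.35,0.4],[0,0,0,0.08,0,0.41,0.4],[0,0,0,0.08,0,0.41,0.6],[0,0,0,0.08,0,0.41,1],[0,0,0,0.08,0,0.41,1],[0,0,0,0.08,0,0.41,1]]]' --force 40

```text
t: 6.15
tcp_pos: [0.5173, -0.0233, 0.1126]
tool_rot: [0.842, 0.539, 0.0, 0.0]
force: [0.3, -1.0, -0.2]
finger_gap: 0.284
```

Emit:
move_arm --plan '[[[0,0,0,0,0,-0.1,1],[0,0,0,0,0.1,-0.15,1],[0,0,0,-0.05,0.2,-0.15,1],[0,0,0,-0.1,0.3,-0.15,1],[0,0,0,-0.1,0.3,-0.15,1],[0,0,0,-0.1,0.3,-0.08,1],[0,0,0,-0.1,0.3,0,1],[0,0,0,-0.1,0.3,0,1]]]'

```text
t: 7.15
tcp_pos: [0.5398, -0.0447, 0.1117]
tool_rot: [0.842, 0.539, -0.0, -0.0]
force: [0.3, -0.1, -1.0]
finger_gap: 0.281
```

Emit:
move_arm --plan '[[[0,0,0,0,0,0,0.6],[0,0,0,0,0,0,0.5],[0,0,0,0,0,0,0.4],[0,0,0,0,0,-0.1,0.4],[0,0,0,0,0,-0.3,0.3],[0,0,0,0,0,-0.6,0],[0,0,0,0,0,-1,0],[0,0,0,0,0,-1,0]]]'

```text
t: 8.15
tcp_pos: [0.5424, -0.0455, 0.2162]
tool_rot: [0.842, 0.539, 0.003, 0.003]
force: [0.3, -0.1, -0.2]
finger_gap: 0.997
```

```bash
python3 - <<'E'
from fit import *
d=snapshot("side"); Q=pts(d)[0]
w=snapshot("wrist"); W=pts(w)[0]
g=cad(.0325,-.0425); 
for q in(Q,W): print("pb cap",*circ(q,g,.013,.087,.103),"body",*circ(q,g,.0185,.05,.078)); 
m=np.hypot(*(Q[:,:2]-g).T)<.02; print("target",g,"top",np.percentile(Q[m,2],99))
s=Q[(np.hypot(Q[:,0]-.69,Q[:,1]+.039)<.04)&(Q[:,2]>.015)&(Q[:,2]<.085)][:,:2]
S=pts(dict(np.load("scene0.npz")))[0]; s2=S[(np.hypot(S[:,0]-.69,S[:,1]+.039)<.04)&(S[:,2]>.015)&(S[:,2]<.085)][:,:2]
w2=W[(np.hypot(W[:,0]-.69,W[:,1]+.039)<.04)&(W[:,2]>.015)&(W[:,2]<.085)][:,:2]
A=np.vstack([s,s2,w2]); print(len(s),len(s2),len(w2))
# ellipse model 36x50
def f(p):
    q=(A-p[:2])@np.array([[np.cos(p[2]),-np.sin(p[2])],[np.sin(p[2]),np.cos(p[2])]])
    return (np.hypot(q[:,0]/.018,q[:,1]/.025)-1)*.02
for th in(-.8,-.4,0,.4,.8):
    r=least_squares(f,[.69,-.039,th],loss="soft_l1",f_scale=.002); print("ell",r.x.round(4),round(r.cost*1e6,1), *rect(A,.036,.05,[.69,-.039,th]))
go(*cad(0,.0))
E
```

```text
pb cap [ 0.5392 -0.0433] 123 0.77 body [ 0.5391 -0.0437] 355 0.69
pb cap [ 0.5399 -0.0437] 171 0.12 body [ 0.54   -0.0435] 405 0.25
target [ 0.53987655 -0.04516749] top 0.31457266132590433
886 345 2582
ell [ 0.6907 -0.0401 -0.4059] 4485.4 [ 0.6943 -0.0379 -0.8207] 3813 1.82
ell [ 0.6907 -0.0401 -0.4059] 4485.4 [ 0.6931 -0.0391 -0.5418] 3813 2.0
ell [ 0.6907 -0.0401 -0.4059] 4485.4 [ 0.6931 -0.0391 -0.5418] 3813 2.0
ell [ 0.6907 -0.0401 -0.4059] 4485.4 [ 0.6931 -0.0391 -0.5418] 3813 2.0
ell [ 0.6907 -0.0401 -0.4059] 4485.4 [ 0.6979 -0.0432  1.2346] 3813 1.72
pos [ 0.5401 -0.0449  0.213 ] yaw_y -24.8 -> shift [ 0.42  -0.328 -0.   ] turn z 0 gap 1.0012162111338274 t 8.25 f [-0.6  0.9 -0.1]
```

Paint_b stands at caddy (31, −42) mm as planned. The block is next.

Emit:
move_arm --plan '[[[0,0,0,0.1,-0.1,0,0],[0,0,0,0.3,-0.3,0,0],[0,0,0,0.6,-0.6,0,0],[0,0,0,1,-0.97,0,0],[0,0,0,1,-0.97,0,0],[0,0,0,1,-0.97,0,0],[0,0,0,1,-0.97,0,0],[0,0,0,1,-0.97,0,0]]]'

```text
t: 9.25
tcp_pos: [0.4945, 0.0856, 0.2122]
tool_rot: [0.843, 0.538, -0.0, -0.0]
force: [0.6, 0.4, -0.2]
finger_gap: 1.001
```

Emit:
move_arm --plan '[[[0,0,0,0.3,-0.3,0,0],[0,0,0,0.6,-0.6,0,0],[0,0,0,0.85,-0.85,0.1,0],[0,0,-0.11,1,-0.97,0.2,0],[0,0,-0.11,1,-0.97,0.3,0],[0,0,-0.11,1,-0.97,0.3,0],[0,0,-0.11,1,-0.97,0.3,0.3],[0,0,-0.11,1,-0.97,0.3,0.3]]]'

```text
t: 10.25
tcp_pos: [0.4486, 0.2173, 0.1826]
tool_rot: [0.819, 0.574, 0.0, 0.0]
force: [0.5, -0.0, -0.3]
finger_gap: 0.7
```

```bash
python3 - <<'E'
from fit import *
d=snapshot("wrist"); W=pts(d)[0]; np.savez("w2.npz",**d)
q=W[(np.hypot(W[:,0]-.4575,W[:,1]-.24)<.07)&(W[:,2]>.058)&(W[:,2]<.07)]
r=cv2.minAreaRect((q[:,:2]*1000).astype(np.float32)); print("block top",r,len(q),np.median(q[:,2]))
print("tin",*circ(W,(.5907,.2495),.0287,.01,.068))
q=W[(np.hypot(W[:,0]-.5907,W[:,1]-.2495)<.04)&(W[:,2]>.066)&(W[:,2]<.08)]; print("tin top",np.round((q.min(0)+q.max(0))/2,4),q.max(0)-q.min(0),len(q))
go(.4575,.2402,.065,-19.5)
E
```

```text
block top ((458.5966491699219, 239.654541015625), (97.795166015625, 23.921113967895508), 70.64018249511719) 4600 0.06471839259162797
tin [0.5921 0.2485] 2187 0.26
tin top [0.5916 0.249  0.0704] [0.05774481 0.05656033 0.00878334] 6751
pos [0.4486 0.2175 0.1827] yaw_y -19.9 -> shift [0.244 0.006 1.177] turn z -0.01 gap 0.7016221199576919 t 10.3 f [0.7 0.9 0.4]
```

Emit:
move_arm --plan '[[[0,0,-0.01,0.24,0.02,0,0.4],[0,0,-0.01,0.24,0.02,0.1,0.4],[0,0,-0.01,0.24,0.02,0.4,0.4],[0,0,-0.01,0.24,0.02,0.7,0.4],[0,0,-0.01,0.24,0.02,0.9,0.4],[0,0,-0.01,0.24,0.02,1,0.4],[0,0,-0.01,0.24,0.02,1,0.4],[0,0,-0.01,0.24,0.02,1,0.4]]]'

```text
t: 11.3
tcp_pos: [0.4585, 0.2399, 0.0829]
tool_rot: [0.816, 0.578, 0.001, 0.0]
force: [0.6, -0.2, 1.1]
finger_gap: 0.597
```

Emit:
move_arm --plan '[[[0,0,0,0,0,0.1,0.4],[0,0,0,0,0,0.18,0.4],[0,0,0,0,0,0.18,0.5],[0,0,0,0,0,0.18,0.7],[0,0,0,0,0,0.18,1],[0,0,0,0,0,0.18,1],[0,0,0,0,0,0.18,1],[0,0,0,0,0,0.18,1]]]' --force 60

```text
t: 12.3
tcp_pos: [0.4582, 0.2399, 0.0645]
tool_rot: [0.816, 0.578, 0.0, 0.0]
force: [-0.2, 0.5, 1.1]
finger_gap: 0.267
```

```bash
python3 - <<'E'
from h import *
C=np.array([.5285,.0075]);
t=cad(0,.049,C); print(t); go(*t,.1,65.4)
E
```

```text
[0.54888212 0.05205973]
pos [0.4582 0.2399 0.0645] yaw_y -19.4 -> shift [-1.47   1.48  -0.355] turn z -1.885 gap 0.2669142796863013 t 12.3 f [-0.2  0.5  1.1]
```

Emit:
move_arm --plan '[[[0,0,0,0,0,-0.4,1],[0,0,0,0,0,-0.8,1],[0,0,-0.16,-0.2,0.2,-0.95,1],[0,0,-0.32,-0.4,0.4,-0.95,1],[0,0,-0.48,-0.6,0.6,-0.95,1],[0,0,-0.64,-0.8,0.8,-0.95,1],[0,0,-0.8,-1,1,-0.95,1],[0,0,-0.95,-1,1,-0.95,1]]]'

```text
t: 13.3
tcp_pos: [0.5203, 0.1105, 0.1592]
tool_rot: [0.549, 0.836, 0.0, 0.0]
force: [0.1, 1.1, -0.7]
finger_gap: 0.265
```

Emit:
move_arm --plan '[[[0,0,-0.16,-0.15,0,0,1],[0,0,-0.32,-0.3,0,0,1],[0,0,-0.48,-0.45,0.03,0,1],[0,0,-0.64,-0.6,0.03,0,1],[0,0,-0.8,-0.67,0.03,0,1],[0,0,-0.93,-0.67,0.03,0,1],[0,0,-0.93,-0.67,0.03,0,1],[0,0,-0.93,-0.67,0.03,0,1]]]'

```text
t: 14.3
tcp_pos: [0.5482, 0.0521, 0.1592]
tool_rot: [0.215, 0.977, -0.0, -0.0]
force: [-0.7, 0.7, -0.7]
finger_gap: 0.264
```

```bash
python3 - <<'E'
from fit import *
C=np.array([.5285,.0075]);
t=cad(0,.049,C); go(*t,.071,65.4)
for n in("side","scene"):
    Q=pts(snapshot(n))[0]; q=Q[(np.hypot(*(Q[:,:2]-t).T)<.06)&(Q[:,2]>.088)&(Q[:,2]<.13)]
    print(n,len(q),*rect(q[:,:2],.098,.024,[*t,-.43]),"bottom",np.percentile(Q[(np.hypot(*(Q[:,:2]-t).T)<.045)&(Q[:,2]>.06),2],1))
E
```

```text
pos [0.5482 0.0521 0.1592] yaw_y 65.1 -> shift [-0.007  0.002  0.882] turn z -0.006 gap 0.26414749704002966 t 14.3 f [-0.7  0.7 -0.7]
side 941 [ 0.5482  0.0517 -0.4353] 941 0.9 bottom 0.0999188695339602
scene 282 [ 0.5477  0.0533 -0.4345] 282 0.69 bottom 0.10153449172763473
```

Emit:
move_arm --plan '[[[0,0,0,-0.01,0,0.15,1],[0,0,0,-0.01,0,0.4,1],[0,0,0,-0.01,0,0.65,1],[0,0,0,-0.01,0,0.75,1],[0,0,0,-0.01,0,0.82,1],[0,0,0,-0.01,0,0.86,1],[0,0,0,-0.01,0,0.88,1],[0,0,0,-0.01,0,0.88,1]]]'

```text
t: 15.4
tcp_pos: [0.5496, 0.0516, 0.0717]
tool_rot: [0.215, 0.977, 0.0, 0.0]
force: [0.2, -0.2, -0.4]
finger_gap: 0.267
```

```bash
python3 - <<'E'
from h import *
C=np.array([.5285,.0075]);
go(*cad(0,.049,C),.0705,65.4)
E
```

```text
pos [0.5496 0.0516 0.0717] yaw_y 65.2 -> shift [0.009 0.001 0.012] turn z -0.005 gap 0.26688660580150014 t 15.4 f [ 0.2 -0.2 -0.4]
```

Emit:
move_arm --plan '[[[0,0,0,0,0,0.01,0.8],[0,0,0,0,0,0.01,0.7],[0,0,0,0,0,0.01,0.6],[0,0,0,0,0,0,0.5],[0,0,0,0,0,-0.2,0.5],[0,0,0,0,0,-0.5,0.3],[0,0,0,0,0,-0.9,0],[0,0,0,0,0,-0.9,0]]]'

```text
t: 16.4
tcp_pos: [0.5515, 0.0514, 0.1643]
tool_rot: [0.215, 0.977, 0.0, 0.004]
force: [-0.4, 0.6, 0.0]
finger_gap: 0.999
```

Emit:
move_arm --plan '[[[0,0,0.1,0.03,0.1,0,0],[0,0,0.25,0.08,0.3,0,0],[0,0,0.4,0.12,0.5,0,0],[0,0,0.55,0.16,0.7,0,0],[0,0,0.7,0.22,0.9,0,0],[0,0,0.85,0.22,1,0,0],[0,0,0.98,0.22,1,0,0],[0,0,0.98,0.22,1,0,0]]]'

```text
t: 17.4
tcp_pos: [0.5706, 0.1517, 0.1601]
tool_rot: [0.565, 0.825, -0.001, -0.001]
force: [-0.5, -0.2, -0.0]
finger_gap: 1.003
```

Emit:
move_arm --plan '[[[0,0,0.15,0.2,0.1,0,0],[0,0,0.3,0.4,0.25,0,0],[0,0,0.45,0.6,0.4,0,0],[0,0,0.6,0.83,0.55,0,0],[0,0,0.75,0.83,0.55,0,0],[0,0,0.9,0.83,0.55,0,0],[0,0,1,0.83,0.55,0,0],[0,0,1,0.83,0.55,0,0]]]'

```text
t: 18.4
tcp_pos: [0.5923, 0.2485, 0.1606]
tool_rot: [0.838, 0.546, -0.001, -0.0]
force: [-0.2, -0.2, -0.3]
finger_gap: 1.001
```

```bash
python3 - <<'E'
from fit import *
C=np.array([.5285,.0075]); t=cad(0,.049,C)
d=snapshot("scene"); Q=pts(d)[0]; q=Q[(np.hypot(*(Q[:,:2]-t).T)<.06)&(Q[:,2]>.053)&(Q[:,2]<.08)]
d2=snapshot("side"); Q2=pts(d2)[0]; q2=Q2[(np.hypot(*(Q2[:,:2]-t).T)<.06)&(Q2[:,2]>.053)&(Q2[:,2]<.08)]
for a in(q,q2): print("block",*rect(a[:,:2],.098,.024,[*t,-.43]),np.percentile(a[:,2],98),cv2.minAreaRect((a[a[:,2]>.066,:2]*1000).astype(np.float32)))
print(t)
for a in(Q,Q2): print("tin",*circ(a,(.5919,.2487),.0287,.01,.068))
im=d2["img"][200:360,200:440,::-1]; cv2.imwrite("pics/s3.png",cv2.resize(im,(720,480)))
go(.5919,.2487,.062,-24.6)
E
```

```text
block [ 0.5496  0.052  -0.4376] 320 2.46 0.07235189076715466 ((547.8734741210938, 54.15965270996094), (25.491418838500977, 100.94878387451172), 64.84132385253906)
block [ 0.5493  0.0512 -0.4346] 621 1.73 0.07224811888204358 ((549.6231079101562, 48.70609664916992), (26.390159606933594, 97.63185119628906), 65.23773956298828)
[0.54888212 0.05205973]
tin [0.5908 0.2499] 490 1.33
tin [0.5908 0.2492] 579 1.09
pos [0.5925 0.2486 0.1608] yaw_y -23.8 -> shift [-0.001 -0.005  0.988] turn z 0.018 gap 1.0012669244118866 t 18.5 f [-0.1  1.  -0.5]
```

View pics/s3.png

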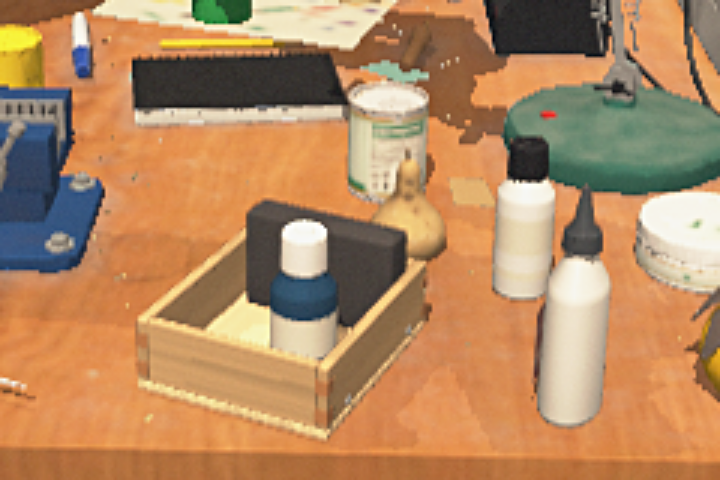

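The picture shows the block standing along the far (+y) wall, paint_b upright in its corner, and the tin, gourd and bottles undisturbed. Now I grasp the tin.

Emit:
move_arm --plan '[[[0,0,0.02,0,0,0.15,0],[0,0,0.02,0,0,0.4,0],[0,0,0.02,0,0,0.7,0],[0,0,0.02,0,0,0.88,0],[0,0,0.02,0,0,0.96,0.1],[0,0,0.02,0,0,0.96,0.4],[0,0,0.02,0,0,0.96,0.6],[0,0,0.02,0,0,0.96,0.6]]]' --force 60

```text
t: 19.5
tcp_pos: [0.5932, 0.249, 0.066]
tool_rot: [0.842, 0.539, 0.001, 0.0]
force: [0.0, 0.2, -1.3]
finger_gap: 0.652
```

Emit:
move_arm --plan '[[[0,0,0,0,0,-0.1,0.6],[0,0,0,0,0,-0.3,0.6],[0,0,0,0,0,-0.7,0.6],[0,0,0,0,0,-1,0.6],[0,0,0,-0.2,0.02,-1,0.6],[0,0,0,-0.5,0.02,-1,0.6],[0,0,0,-0.8,0.02,-1,0.6],[0,0,0,-0.9,0.02,-1,0.6]]]'

```text
t: 20.5
tcp_pos: [0.5545, 0.164, 0.1644]
tool_rot: [0.843, 0.538, -0.002, -0.001]
force: [0.5, -0.4, -0.8]
finger_gap: 0.654
```

Emit:
move_arm --plan '[[[0,0,0,-0.2,0,0,0.6],[0,0,0,-0.4,0.05,0,0.6],[0,0,0,-0.6,0.08,0,0.6],[0,0,0,-0.8,0.1,0,0.6],[0,0,0,-0.95,0.12,0,0.6],[0,0,0,-1,0.12,0,0.6],[0,0,0,-1,0.12,0,0.6],[0,0,0,-1,0.12,0,0.6]]]'

```text
t: 21.5
tcp_pos: [0.526, 0.0709, 0.1654]
tool_rot: [0.842, 0.539, 0.0, 0.0]
force: [0.1, 0.4, -1.6]
finger_gap: 0.655
```

```bash
python3 - <<'E'
from h import *
C=np.array([.5285,.0075]);
go(*cad(-.022,.006,C),.071,-24.6)
E
```

```text
pos [0.526  0.0709 0.1654] yaw_y -24.8 -> shift [-0.506  0.068  0.944] turn z -0.004 gap 0.6551405815100163 t 21.5 f [ 0.1  0.4 -1.6]
```

Emit:
move_arm --plan '[[[0,0,0,-0.15,0.02,0,0.6],[0,0,0,-0.35,0.05,0,0.6],[0,0,0,-0.5,0.07,0,0.6],[0,0,0,-0.51,0.07,0,0.6],[0,0,0,-0.51,0.07,0.1,0.6],[0,0,0,-0.51,0.07,0.2,0.6],[0,0,0,-0.51,0.07,0.2,0.6],[0,0,0,-0.51,0.07,0.2,0.6]]]'

```text
t: 22.5
tcp_pos: [0.5107, 0.0216, 0.145]
tool_rot: [0.842, 0.539, -0.0, -0.0]
force: [0.3, 0.7, -1.5]
finger_gap: 0.651
```

```bash
python3 - <<'E'
from fit import *
C=np.array([.5285,.0075]); t=cad(-.022,.006,C)
go(*t,.071,-24.6)
for n in("side","scene"):
    Q=pts(snapshot(n))[0]; r=circ(Q,t,.0287,.088,.13); print(n,*r,"bottom",np.percentile(Q[(np.hypot(*(Q[:,:2]-t).T)<.033)&(Q[:,2]>.06),2],1))
print(t)
E
```

```text
pos [0.5107 0.0216 0.145 ] yaw_y -24.8 -> shift [0.006 0.001 0.74 ] turn z -0.004 gap 0.651050154976832 t 22.5 f [ 0.3  0.7 -1.5]
side [0.5103 0.0214] 714 0.84 bottom 0.08304945845868113
scene [0.5104 0.0218] 283 1.12 bottom 0.08025180769130064
[0.51098936 0.02210745]
```

Emit:
move_arm --plan '[[[0,0,0,0,0,0.2,0.6],[0,0,0,0,0,0.4,0.6],[0,0,0,0,0,0.55,0.6],[0,0,0,0,0,0.65,0.6],[0,0,0,0,0,0.7,0.6],[0,0,0,0,0,0.73,0.6],[0,0,0,0,0,0.73,0.6],[0,0,0,0,0,0.73,0.6]]]'

```text
t: 23.6
tcp_pos: [0.511, 0.0212, 0.0727]
tool_rot: [0.842, 0.539, 0.0, 0.0]
force: [-0.2, -0.6, -1.4]
finger_gap: 0.652
```

Emit:
move_arm --plan '[[[0,0,0,0,0,0,0.25],[0,0,0,0,0,0,0.15],[0,0,0,0,0,0,0.1],[0,0,0,0,0,-0.1,0.1],[0,0,0,0,0,-0.4,0.1],[0,0,0,0,0,-0.8,0.1],[0,0,0,0,0,-1,0],[0,0,0,0,0,-1,0]]]'

```text
t: 24.6
tcp_pos: [0.5119, 0.0211, 0.1744]
tool_rot: [0.842, 0.539, 0.002, 0.002]
force: [0.2, -0.8, 0.3]
finger_gap: 1.001
```

Emit:
move_arm --plan '[[[0,0,0,0.1,0.1,0,0],[0,0,0,0.2,0.2,0,0],[0,0,0,0.35,0.35,0,0],[0,0,0,0.5,0.45,0,0],[0,0,0,0.65,0.55,0,0],[0,0,0,0.7,0.6,0,0.3],[0,0,0,0.7,0.6,0,0.4],[0,0,0,0.7,0.6,0,0.4]]]'

```text
t: 25.6
tcp_pos: [0.5939, 0.0595, 0.1718]
tool_rot: [0.843, 0.539, -0.001, -0.0]
force: [0.5, 0.6, 0.1]
finger_gap: 0.603
```

```bash
python3 - <<'E'
from fit import *
C=np.array([.5285,.0075]); t=cad(-.022,.006,C)
for n in("side","scene","wrist"):
    d=snapshot(n); Q=pts(d)[0]; print(n,"tin",*circ(Q,t,.0287,.05,.074),"top",np.percentile(Q[np.hypot(*(Q[:,:2]-t).T)<.025,2],[50,90]).round(4),"pa",*circ(Q,(.6747,.0978),.013,.086,.1))
    if n=="side": cv2.imwrite("pics/s4.png",cv2.resize(d["img"][200:360,200:440,::-1],(720,480)))
print(t); go(.6747,.0978,.107,-24.6)
E
```

```text
side tin [0.5114 0.0209] 305 1.14 top [0.4843 0.5165] pa [0.6748 0.0973] 97 0.64
scene tin [0.513  0.0254] 273 4.27 top [0.0741 0.0773] pa [0.6742 0.0983] 47 1.66
wrist tin [0.5137 0.0313] 1233 3.43 top [0.0758 0.0767] pa [0.6759 0.0976] 262 0.13
[0.51098936 0.02210745]
pos [0.5941 0.0594 0.1723] yaw_y -24.8 -> shift [0.687 0.571 0.653] turn z -0.005 gap 0.5975189144273061 t 25.75 f [ 0.2 -0.  -0.8]
```

Emit:
move_arm --plan '[[[0,0,0,0.15,0.15,0,0.4],[0,0,0,0.4,0.35,0,0.4],[0,0,0,0.6,0.5,0,0.4],[0,0,0,0.69,0.58,0,0.4],[0,0,0,0.69,0.58,0.15,0.4],[0,0,0,0.69,0.58,0.4,0.4],[0,0,0,0.69,0.58,0.6,0.4],[0,0,0,0.69,0.58,0.66,0.4]]]'

```text
t: 26.75
tcp_pos: [0.6742, 0.0975, 0.1039]
tool_rot: [0.843, 0.539, -0.002, -0.001]
force: [-0.0, 0.2, 0.2]
finger_gap: 0.599
```

Emit:
move_arm --plan '[[[0,0,0,0,0,0,0.5],[0,0,0,0,0,0,0.7],[0,0,0,0,0,0,1],[0,0,0,0,0,0,1],[0,0,0,0,0,0,1],[0,0,0,0,0,-0.2,1],[0,0,0,0,0,-0.6,1],[0,0,0,0,0,-0.9,1]]]' --force 40

```text
t: 27.75
tcp_pos: [0.6767, 0.0979, 0.1987]
tool_rot: [0.843, 0.539, 0.001, 0.001]
force: [0.6, -0.3, -0.6]
finger_gap: 0.285
```

```bash
python3 - <<'E'
from h import *
C=np.array([.5285,.0075]);
t=cad(-.033,-.0435,C);print(t)
go(*t,.113,-24.6)
E
```

```text
[ 0.48039606 -0.01833139]
pos [0.6767 0.0979 0.1987] yaw_y -24.8 -> shift [-1.879 -1.296  0.853] turn z -0.005 gap 0.28484452695611784 t 27.75 f [ 0.6 -0.3 -0.6]
```

Emit:
move_arm --plan '[[[0,0,0,-0.15,-0.1,0,1],[0,0,0,-0.35,-0.25,0,1],[0,0,0,-0.6,-0.45,0,1],[0,0,0,-0.8,-0.6,0,1],[0,0,0,-0.95,-0.65,0,1],[0,0,0,-0.95,-0.65,0,1],[0,0,0,-0.95,-0.65,0,1],[0,0,0,-0.95,-0.65,0,1]]]'

```text
t: 28.75
tcp_pos: [0.5782, 0.0393, 0.1963]
tool_rot: [0.842, 0.539, 0.0, 0.0]
force: [-0.0, 0.1, -0.5]
finger_gap: 0.288
```

Emit:
move_arm --plan '[[[0,0,0,-0.15,-0.1,0,1],[0,0,0,-0.35,-0.25,0,1],[0,0,0,-0.6,-0.45,0,1],[0,0,0,-0.8,-0.6,0,1],[0,0,0,-0.9,-0.65,0,1],[0,0,0,-0.93,-0.65,0,1],[0,0,0,-0.93,-0.65,0,1],[0,0,0,-0.93,-0.65,0,1]]]'

```text
t: 29.75
tcp_pos: [0.4802, -0.018, 0.1963]
tool_rot: [0.842, 0.539, 0.0, 0.0]
force: [0.1, -0.4, -0.4]
finger_gap: 0.287
```

```bash
python3 - <<'E'
from fit import *
C=np.array([.5285,.0075]); t=cad(-.033,-.0435,C)
go(*t,.112,-24.6)
for n in("side","scene"):
    Q=pts(snapshot(n))[0]; r=circ(Q,t,.0185,.1,.165); print(n,*r,"lower",circ(Q,t,.0185,.1,.13)[0],"bottom",np.percentile(Q[(np.hypot(*(Q[:,:2]-t).T)<.02)&(Q[:,2]>.06),2],1))
print(t)
E
```

```text
pos [ 0.4802 -0.018   0.1963] yaw_y -24.8 -> shift [-0.002  0.002  0.843] turn z -0.004 gap 0.28692909788952947 t 29.75 f [ 0.1 -0.4 -0.4]
side [ 0.479 -0.019] 847 0.77 lower [ 0.4788 -0.0191] bottom 0.09323002022057948
scene [ 0.4783 -0.0172] 325 1.17 lower [ 0.4779 -0.0165] bottom 0.09251538876926038
[ 0.48039606 -0.01833139]
```

Emit:
move_arm --plan '[[[0,0,0,0.01,0.02,0.15,1],[0,0,0,0.01,0.02,0.3,1],[0,0,0,0.01,0.02,0.4,1],[0,0,0,0.01,0.02,0.5,1],[0,0,0,0.01,0.02,0.65,1],[0,0,0,0.01,0.02,0.78,1],[0,0,0,0.01,0.02,0.835,1],[0,0,0,0.01,0.02,0.835,1]]]'

```text
t: 30.85
tcp_pos: [0.4811, -0.0179, 0.1133]
tool_rot: [0.842, 0.539, -0.0, -0.0]
force: [-1.7, 0.6, 4.2]
finger_gap: 0.281
```

```bash
python3 - <<'E'
from fit import *
C=np.array([.5285,.0075]); t=cad(-.032,-.0425,C)
go(*t,.112,-24.6)
d=snapshot("side");Q=pts(d)[0]; r=circ(Q,t,.0185,.05,.08); print(*r,"top",circ(Q,t,.0185,.068,.085)[0], t)
E
```

```text
pos [ 0.4811 -0.0179  0.1133] yaw_y -24.8 -> shift [0.003 0.005 0.013] turn z -0.005 gap 0.2811833846156947 t 30.85 f [-1.7  0.6  4.2]
[ 0.4835 -0.0177] 528 2.66 top [ 0.483  -0.0164] [ 0.4817214  -0.01783797]
```

Emit:
move_arm --plan '[[[0,0,0,0,0,0,0.65],[0,0,0,0,0,0,0.55],[0,0,0,0,0,0,0.5],[0,0,0,0,0,-0.1,0.5],[0,0,0,0,0,-0.3,0.5],[0,0,0,0,0,-0.6,0.4],[0,0,0,0,0,-1,0.3],[0,0,0,0,0,-1,0.3]]]'

```text
t: 31.9
tcp_pos: [0.4836, -0.0186, 0.2161]
tool_rot: [0.842, 0.539, 0.003, 0.003]
force: [0.1, -0.6, 0.1]
finger_gap: 0.701
```

Emit:
move_arm --plan '[[[0,0,0,0.05,0.15,0,0.2],[0,0,0,0.1,0.3,0,0.2],[0,0,0,0.2,0.55,0,0.2],[0,0,0,0.3,0.8,0,0.2],[0,0,0,0.34,1,0,0.2],[0,0,0,0.34,1,0,0.2],[0,0,0,0.34,1,0,0.2],[0,0,0,0.34,1,0,0.2]]]'

```text
t: 32.9
tcp_pos: [0.5855, -0.0289, 0.2123]
tool_rot: [0.842, 0.539, -0.001, -0.001]
force: [0.5, -0.9, -0.1]
finger_gap: 0.801
```

```bash
python3 - <<'E'
from fit import *
C=np.array([.5285,.0075])
d=snapshot("wrist"); W=pts(d)[0]; cv2.imwrite("pics/w5.png",d["img"][:,:,::-1])
S=pts(snapshot("side"))[0]
for n,q in(("wrist",W),("side",S)):
  print(n)
  for nm,c,r,z0,z1 in(("pa",cad(-.0325,-.043,C),.013,.09,.108),("pb",(.5397,-.0435),.013,.09,.108),("tin",(.5112,.0212),.0287,.073,.082)):
    x=circ(q,c,r,z0,z1); v=x[0]-C; print(nm,*x,"caddy",(v@np.array([[np.cos(TH),-np.sin(TH)],[np.sin(TH),np.cos(TH)]])).round(4))
A=W[(np.hypot(W[:,0]-.69,W[:,1]+.039)<.04)&(W[:,2]>.05)&(W[:,2]<.09)][:,:2]; print(len(A))
for th in (-.8,-.4,0):
    print(*rect(A,.036,.05,[.69,-.039,th]))
go(.691,-.04,.1)
E
```

```text
wrist
pa [ 0.4798 -0.0184] 450 0.2 caddy [-0.0335 -0.0438]
pb [ 0.5398 -0.0437] 351 0.17 caddy [ 0.0316 -0.0419]
tin [0.5103 0.0126] 4737 7.37 caddy [-0.0187 -0.0029]
side
pa [ 0.479  -0.0183] 154 0.73 caddy [-0.0343 -0.0441]
pb [ 0.5387 -0.0433] 153 0.88 caddy [ 0.0304 -0.042 ]
tin [0.5272 0.0178] 340 6.62 caddy [-0.0055  0.0088]
1832
[ 0.6992 -0.0446 -2.1328] 1832 1.66
[ 0.693  -0.0458 -0.1681] 1832 2.11
[ 0.693  -0.0459 -0.1539] 1832 2.13
pos [ 0.5859 -0.029   0.2128] yaw_y -24.8 -> shift [0.341 1.001 1.127] turn z 0 gap 0.7985720642439742 t 33.0 f [-0.3 -0.7  0.6]
```

View pics/w5.png

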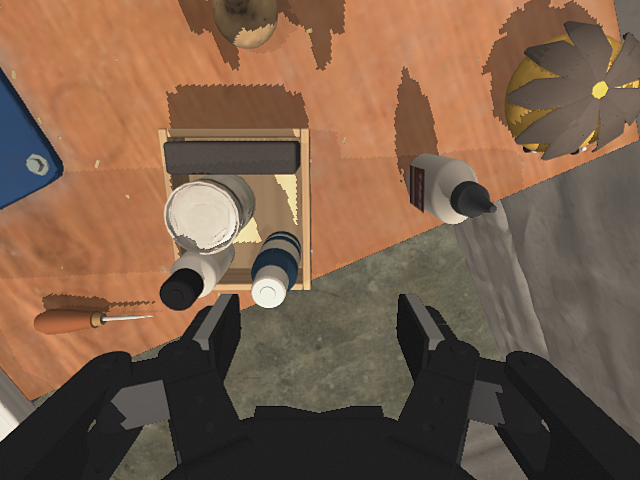

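The wrist view shows paint_a (180,290), paint_b (270,290), the tin (205,215) and the block (230,157) all in the box. The free slot is at (265,195), and the glue's label face (418,185) is roughly square to the jaws. I move over the glue.

Emit:
move_arm --plan '[[[0,0,0,0.1,0.15,0,0.2],[0,0,0,0.2,0.4,0,0.2],[0,0,0,0.3,0.65,0,0.2],[0,0,0,0.34,0.85,0,0.2],[0,0,0,0.34,1,0,0.2],[0,0,0,0.34,1,0,0.2],[0,0,0,0.34,1,0,0.2],[0,0,0,0.34,1,0,0.2]]]'

```text
t: 34.0
tcp_pos: [0.6908, -0.04, 0.2129]
tool_rot: [0.842, 0.539, -0.0, -0.0]
force: [0.5, 0.7, 0.4]
finger_gap: 0.8
```

```bash
python3 - <<'E'
from fit import *
d=snapshot("wrist"); W=pts(d)[0]; np.savez("w6.npz",**d)
for a,b in((.06,.1),(.085,.1),(.03,.06)):
    A=W[(np.hypot(W[:,0]-.69,W[:,1]+.039)<.04)&(W[:,2]>a)&(W[:,2]<b)][:,:2]
    r=cv2.minAreaRect((A*1000).astype(np.float32)); print(a,b,len(A),np.round(r[0],1),np.round(r[1],1),round(r[2],1))
print("noz",*circ(W,(.69,-.04),.012,.102,.112))
# all cams, body 36x50 superellipse/rounded rect fit
A=[W]+[pts(snapshot(n))[0] for n in("side","scene")]; A=np.vstack(A)
A=A[(np.hypot(A[:,0]-.69,A[:,1]+.039)<.04)&(A[:,2]>.02)&(A[:,2]<.08)][:,:2]
def f(p,n):
    q=(A-p[:2])@np.array([[np.cos(p[2]),-np.sin(p[2])],[np.sin(p[2]),np.cos(p[2])]])
    return (((abs(q[:,0])/.018)**n+(abs(q[:,1])/.025)**n)**(1/n)-1)*.02
for n in(2,2.5,3):
  for th in(-.4,.2): r=least_squares(f,[.69,-.039,th],args=(n,),loss="soft_l1",f_scale=.002); print(n,r.x.round(4),round(r.cost*1e6,1))
go(.691,-.04,.1)
E
```

```text
0.06 0.1 1408 [690.7 -39.8] [47.6 35.4] 69.7
0.085 0.1 796 [692.7 -38.3] [36.9 32.7] 46.8
0.03 0.06 277 [687.1 -31.6] [43.9 28.5] 10.7
noz [ 0.6904 -0.0414] 177 0.34
2 [ 0.6897 -0.0402 -0.3787] 1313.4
2 [ 0.6897 -0.0402 -0.3787] 1313.4
2.5 [ 0.6894 -0.0401 -0.4006] 1569.9
2.5 [ 0.6894 -0.0401 -0.4006] 1569.9
3 [ 0.6893 -0.0401 -0.4322] 2041.6
3 [ 0.6893 -0.0401 -0.4322] 2041.6
pos [ 0.6912 -0.0401  0.213 ] yaw_y -24.8 -> shift [ 0.    -0.002  1.13 ] turn z 0 gap 0.7978049095301372 t 34.15 f [ 0.2  0.1 -0.1]
```

Emit:
move_arm --plan '[[[0,0,-0.04,0,-0.01,0.1,0.3],[0,0,-0.04,0,-0.01,0.3,0.3],[0,0,-0.04,0,-0.01,0.5,0.3],[0,0,-0.04,0,-0.01,0.7,0.3],[0,0,-0.04,0,-0.01,0.85,0.3],[0,0,-0.04,0,-0.01,0.95,0.3],[0,0,-0.04,0,-0.01,1,0.3],[0,0,-0.04,0,-0.01,1,0.3]]]'

```text
t: 35.15
tcp_pos: [0.6908, -0.0399, 0.1128]
tool_rot: [0.834, 0.552, 0.0, 0.0]
force: [0.8, 0.1, 1.4]
finger_gap: 0.698
```

Emit:
move_arm --plan '[[[0,0,0,0,0,0.1,0.3],[0,0,0,0,0,0.16,0.3],[0,0,0,0,0,0.16,0.5],[0,0,0,0,0,0.16,0.7],[0,0,0,0,0,0.16,1],[0,0,0,0,0,0.16,1],[0,0,0,0,0,0.16,1],[0,0,0,0,0,0.16,1]]]' --force 50

```text
t: 36.15
tcp_pos: [0.6908, -0.0399, 0.097]
tool_rot: [0.834, 0.552, 0.0, 0.0]
force: [-0.0, -0.3, 0.7]
finger_gap: 0.362
```

Emit:
move_arm --plan '[[[0,0,0,0,0,-0.1,1],[0,0,0,0,0,-0.3,1],[0,0,0,0,0,-0.6,1],[0,0,0,0,0,-0.9,1],[0,0,0,0,0,-1,1],[0,0,0,0,0,-1,1],[0,0,0,0,0,-1,1],[0,0,0,0,0,-1,1]]]'

```text
t: 37.15
tcp_pos: [0.6899, -0.0397, 0.1953]
tool_rot: [0.834, 0.552, -0.001, -0.001]
force: [-0.6, -0.1, -1.5]
finger_gap: 0.363
```

```bash
python3 - <<'E'
from h import *
C=np.array([.5285,.0075]);
t=cad(.031,.007,C);print(t)
go(*t,.103,-24.6)
E
```

```text
[0.55960258 0.00097086]
pos [ 0.6899 -0.0397  0.1953] yaw_y -23.0 -> shift [-0.134 -1.355  0.927] turn z 0.035 gap 0.36321952969408705 t 37.15 f [-0.6 -0.1 -1.5]
```

Emit:
move_arm --plan '[[[0,0,0.03,0,-0.1,0,1],[0,0,0.03,-0.03,-0.25,0,1],[0,0,0.03,-0.06,-0.45,0,1],[0,0,0.03,-0.09,-0.65,0,1],[0,0,0.03,-0.12,-0.85,0,1],[0,0,0.03,-0.13,-1,0,1],[0,0,0.03,-0.13,-1,0,1],[0,0,0.03,-0.13,-1,0,1]]]'

```text
t: 38.15
tcp_pos: [0.5944, -0.013, 0.1971]
tool_rot: [0.84, 0.542, 0.001, 0.001]
force: [0.6, -0.3, -1.2]
finger_gap: 0.362
```

Emit:
move_arm --plan '[[[0,0,0,0,-0.05,0,1],[0,0,0,0,-0.15,0,1],[0,0,0,0,-0.25,0,1],[0,0,0,0,-0.35,0,1],[0,0,0,0,-0.35,0,1],[0,0,0,0,-0.35,0,1],[0,0,0,0,-0.35,0,1],[0,0,0,0,-0.35,0,1]]]'

```text
t: 39.15
tcp_pos: [0.562, 0.0015, 0.1968]
tool_rot: [0.84, 0.542, 0.0, 0.0]
force: [-0.1, -0.6, -1.2]
finger_gap: 0.365
```

```bash
python3 - <<'E'
from fit import *
C=np.array([.5285,.0075]); t=cad(.031,.007,C)
go(*t,.103,-24.6)
A=np.vstack([pts(snapshot(n))[0] for n in("side","scene")]); 
def f(p,A):
    q=(A-p[:2])@np.array([[np.cos(p[2]),-np.sin(p[2])],[np.sin(p[2]),np.cos(p[2])]])
    return (np.hypot(q[:,0]/.018,q[:,1]/.025)-1)*.02
for a,b in((.115,.17),(.115,.14),(.14,.17)):
    Q=A[(np.hypot(*(A[:,:2]-t).T)<.035)&(A[:,2]>a)&(A[:,2]<b)][:,:2]
    r=least_squares(f,[*t,-.43],args=(Q,),loss="soft_l1",f_scale=.002); v=r.x[:2]-C
    print(len(Q),r.x.round(4),"caddy",(v@np.array([[np.cos(TH),-np.sin(TH)],[np.sin(TH),np.cos(TH)]])).round(4))
Q=A[(np.hypot(*(A[:,:2]-(.511,.0212)).T)<.02)&(A[:,2]<.085)]; print("tin top z",np.median(Q[:,2]))
E
```

```text
pos [0.562  0.0015 0.1968] yaw_y -24.4 -> shift [-0.015 -0.02   0.938] turn z 0.005 gap 0.3646737329564766 t 39.15 f [-0.1 -0.6 -1.2]
1070 [ 0.5605  0.0014 -0.2508] caddy [0.0316 0.0078]
465 [ 0.5604  0.0012 -0.2253] caddy [0.0316 0.0075]
605 [ 0.5606  0.0016 -0.2717] caddy [0.0317 0.008 ]
tin top z 0.07574526282381688
```

Emit:
move_arm --plan '[[[0,0,0,-0.01,0,0.1,1],[0,0,0,-0.01,0,0.25,1],[0,0,0,-0.01,0,0.4,1],[0,0,0,-0.01,0,0.55,1],[0,0,0,-0.01,0,0.7,1],[0,0,0,-0.01,0,0.82,1],[0,0,0,-0.01,0,0.9,1],[0,0,0,-0.01,0,0.93,1]]]'

```text
t: 40.25
tcp_pos: [0.5611, 0.0008, 0.1033]
tool_rot: [0.84, 0.542, -0.0, -0.0]
force: [-0.2, 0.4, -1.6]
finger_gap: 0.362
```

```bash
python3 - <<'E'
from h import *
C=np.array([.5285,.0075]);
go(*cad(.031,.007,C),.103,-24.6)
d=snapshot("side"); cv2.imwrite("pics/s7.png",cv2.resize(d["img"][200:360,200:440,::-1],(720,480)))
E
```

```text
pos [0.5611 0.0008 0.1033] yaw_y -24.4 -> shift [-0.005 -0.015  0.003] turn z 0.005 gap 0.36206142103433514 t 40.25 f [-0.2  0.4 -1.6]
```

View pics/s7.png

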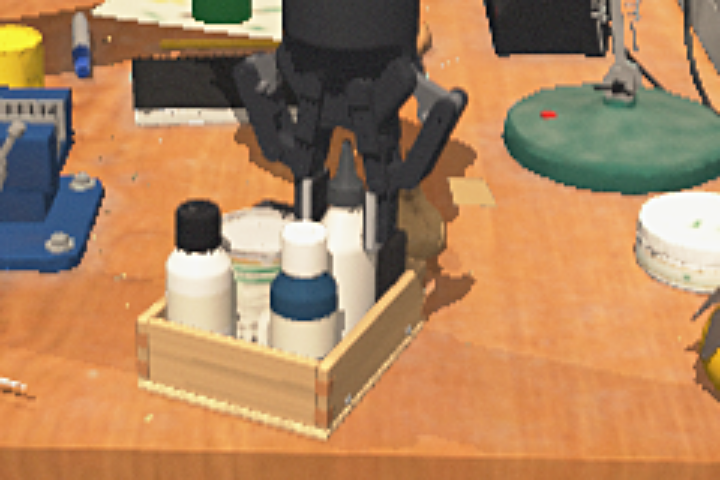

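The glue stands in its slot with everything upright. I release and retreat upward.

Emit:
move_arm --plan '[[[0,0,0,0,0,0.005,0.6],[0,0,0,0,0,0.005,0.5],[0,0,0,0,0,0.005,0.4],[0,0,0,0,0,0,0.4],[0,0,0,0,0,-0.1,0.4],[0,0,0,0,0,-0.4,0.4],[0,0,0,0,0,-0.7,0.4],[0,0,0,0,0,-1,0.4]]]'

```text
t: 41.3
tcp_pos: [0.5612, 0.0008, 0.2055]
tool_rot: [0.84, 0.542, 0.0, 0.0]
force: [0.9, 0.2, 0.0]
finger_gap: 0.599
```

Emit:
move_arm --plan '[[[0,0,0,-0.1,0,-0.2,0.4],[0,0,0,-0.3,0,-0.4,0.4],[0,0,0,-0.6,0,-0.6,0.4],[0,0,0,-0.9,0,-0.6,0.4],[0,0,0,-1,0,-0.6,0.4],[0,0,0,-1,0,-0.6,0.4],[0,0,0,-1,0,-0.6,0.4],[0,0,0,-1,0,-0.6,0.4]]]'

```text
t: 42.3
tcp_pos: [0.5202, -0.0895, 0.2636]
tool_rot: [0.84, 0.542, -0.0, -0.0]
force: [0.6, 0.4, 0.5]
finger_gap: 0.599
```

```bash
python3 - <<'E'
from fit import *
C=np.array([.5285,.0075]); RM=np.array([[np.cos(TH),-np.sin(TH)],[np.sin(TH),np.cos(TH)]])
d=snapshot("wrist"); W=pts(d)[0]; s=snapshot("side"); S=pts(s)[0]
cv2.imwrite("pics/end.png",np.vstack([cv2.resize(s["img"][220:350,230:430,::-1],(460,300)),cv2.resize(d["img"][:,:,::-1],(460,300))]))
for n,q in(("w",W),("s",S)):
    for nm,c,h in(("pa",(-.034,-.044),.105),("pb",(.031,-.042),.105),("tin",(-.022,.006),.072),("glue",(.031,.007),.138),("block",(0,.049),.064)):
        p=cad(*c,C); k=np.hypot(*(q[:,:2]-p).T)<.012; print(n,nm,"top",np.percentile(q[k&(q[:,2]<.16),2],97).round(4),"want",h+.006,end="; ")
    for nm,c in(("pa",(-.034,-.044)),("pb",(.031,-.042))): print(nm,((circ(q,cad(*c,C),.013,.09,.108)[0]-C)@RM).round(4),end=" ")
    print("gourd",circ(q,(.6045,.151),.026,.015,.035)[0], "noz",((circ(q,cad(.031,.007,C),.012,.11,.118)[0]-C)@RM).round(4))
E
```

```text
w pa top 0.1126 want 0.111; w pb top 0.1126 want 0.111; w tin top 0.0776 want 0.078; w glue top 0.1446 want 0.14400000000000002; w block top 0.0723 want 0.07; pa [-0.0337 -0.0437] pb [ 0.0314 -0.0418] gourd [0.6045 0.151 ] noz [0.0336 0.0097]
s pa top 0.1123 want 0.111; s pb top 0.1125 want 0.111; s tin top 0.0777 want 0.078; s glue top 0.1423 want 0.14400000000000002; s block top 0.0723 want 0.07; pa [-0.0343 -0.0438] pb [ 0.0309 -0.0419] gourd [0.6051 0.154 ] noz [0.0323 0.009 ]
  return _methods._mean(a, axis=axis, dtype=dtype,
  ret = ret.dtype.type(ret / rcount)
```

View pics/end.png

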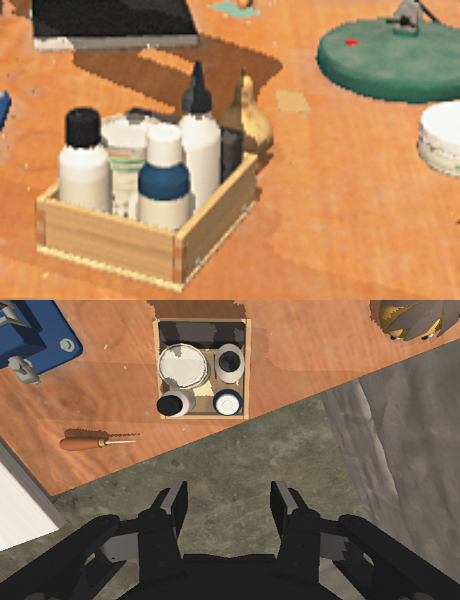

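Both views show all five standing upright in the box, and the heights match.

```bash
python3 -c "
from station import manip; print(manip.sign_off())"
```

```text
the job is handed in; nothing more can be done
None
```

The caddy is packed and the job is handed in at about 42 s. All five items stand on its floor:
- **Block:** on its long narrow edge along the far wall.
- **Tin and glue bottle:** in the middle, side by side.
- **Paint bottles:** in the two near corners. I moved the one already in the box to make room.

**Last checks:**
- The arm was clear of everything, and both final views show every item upright.
- Measured top heights are within 2.3 mm of what standing on the floor requires. The block reads highest, at 72.3 mm against 70 mm; the paint bottles also read about 1.5 mm high, so I took most of this as camera noise.
- The gourd was within about 3 mm of its first position. I never went near the wax tub or the ornament, and I did not measure either again.
- **Failed or disagreeing:** one fit of the glue bottle's turn, taken while it was held, was about 10° off the gripper angle. I did not resolve it, because the slot had room either way. Two later tin fits were spoiled by the neighbouring block, so I relied on the side-camera position and the top height.

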